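Balance the hook tip casting on the counter balance

TASK

Weigh the hook tip casting that stands on the counter balance: slip both steel ring weights over the spindle of the empty pan, gently and fully down one on the other, and nudge the poise along the beam until the beam floats level by itself with nothing touching it. Use a light touch on the balance (push the poise, do not grip it; never more than about 20 N) and leave the casting in its pan and everything else on the bench where it is.

Things in the scene. Friction and masses are not known exactly. Their poses are not given: they have to be found in the camera images.
- balance: counter balance fixed to the table. Origin on the table under the pivot; z up, y along the beam to the counterweight pan, robot on the -x side. Base 110 (x) by 260 (y) by 40 high; cheeks 62 over all in x, 44 in y, 140 high; pivot 125 high. The pans are discs of diameter 96, 210 either side of the pivot, kept level by a lower link as the beam swings; tops 147 high when the beam is level.
- beam (a joint): swing in rad: 0 level, positive = counterweight pan (+y) down, rubber stops at about -0.14 and 0.14 (29 mm of pan travel each way). Starts at -0.14 under the goods. Left alone it settles in about 2 s; near level 1 mm of poise travel adds about 0.005 rad. Touching beam, poise or pans falsifies it. A needle under the pivot, seen on both sides of the base, points at a mark when level.
- poise (a joint): travel of the poise along the beam in m, 0 at the pivot, 0.10 at the end stop next to the counterweight pan; more travel makes the counterweight side heavier. Starts between 0 and 0.008. Slides stiffly (about 1.5 N) and stays where it is left. The poise weighs 0.40 kg.
- poise_plate (a point): centre of the poise's dark upright push plate, which stands on the beam (a bar 16 wide, 20 deep): 36 across the beam, 12 thick along the beam (y), 45 tall, so it reaches 22 above and below this point; its saddle below is 22 long along y. Push its flat face along the beam.
- spindle_foot (a point): foot of the upright spindle in the middle of the counterweight pan, on the pan's top face. The spindle is 10 thick and 40 tall, its last 9 tapering to 3. Axes like the balance. Two ring weights stacked on it reach 48 above the pan. Pressing the pan down moves it once the push exceeds what the goods outweigh (3 to 6 N); let go, it springs back up.
- goods_pan (a point): middle of the top face of the other (goods) pan. Axes like the balance.
- casting_center (a point): yellow crane hook tip casting standing in the goods pan: foot 40 by 66 by 22 high with a curved horn, 55 high in all; this point is in the middle of the foot, 11 above the pan. Its mass is unknown (0.54 to 0.66 kg): more than both weights together; the poise makes up the difference (travel of about 20 to 85 mm). Not to be handled.
- weight_a_center (a point): plain steel ring weight, an upright short tube: outside diameter 44, bore 13, height 24, mass 0.25 kg; this point is its centre, 12 above its underside. Starts flat on the table, bore upright. The two weights are alike; the ring_gauge is wider, flatter and has a much larger bore.
- weight_b_center (a point): plain steel ring weight, an upright short tube: outside diameter 44, bore 13, height 24, mass 0.25 kg; this point is its centre, 12 above its underside. Starts flat on the table, bore upright. The two weights are alike; the ring_gauge is wider, flatter and has a much larger bore.
- ring_gauge: bystander: steel ring gauge lying flat, diameter 68, bore 44, height 14; origin at the centre of its underside
- roll_pin: bystander: black steel roll pin standing upright, diameter 14, height 50; origin at the centre of its underside
- punch: bystander: aluminium pin punch lying on the table, 125 long along its x, 12 thick; origin near the middle of its underside
- spring_pack: bystander: red latch spring pack, 45 by 70 by 38 high; origin at the centre of its underside
- wrench: bystander: steel wrench lying behind the balance, origin near its middle on its underside
- grease_tin: bystander: round grease tin, diameter 72, 75 high, origin at the centre of its underside
Mind the look-alikes: they are no part of the job. What is shaped like the part that bears weight_b_center but turquoise or yellow is not meant.

How it is judged:
By the outcome, as a careful person would: the job done as asked, in the order asked, and still so for the second after the job is handed in, with the robot touching nothing.
It also fails if it takes over 72 s, if anything falls off the work surface, if the arm or the gripper's body presses on something with over 40 N, if the wrist force passes 120 N, or if a joint passes its speed limit or range.

ROBOT

A 7-joint arm with a two-finger parallel gripper is mounted at the origin on the work surface. World frame = base frame: x ahead of the robot, y to its left, z up, the work surface at z = 0. Lengths are in m, angles in rad, forces in N, time in s.
With the tool pointing down it reaches from about 0.4 to 0.875 m from the base axis. Payload 19.3 kg.
Tool frame: the origin (TCP) lies midway between the tips of the shut fingers; the grasp point (between the pads) lies 19 mm behind it (env.grip_point_offset is the distance from the TCP to the grasp point, in m); z points along the fingers, y is the line along which they close (so a half turn about z gives the same grasp; the last joint's range is limited). The gripper opens to 85 mm and grips with 20 to 120 N. Pads are 22 mm wide; open, the fingers measure 114 mm over their backs; the gripper's body (76 mm by 85 mm) begins 54 mm behind the grasp point. The pads swing forward as they close: fully open they stand 13 mm farther back than shut.
Start: joints at [-1.353, 0.521, -0.036, 1.599, 0.021, 1.021, -0.113], TCP at [0.177, 0.599, 0.231] pointing down, gripper open.
Joint ranges: [-2.91, 2.91], [-0.3, 2.13], [-1.5, 1.42], [0.17, 2.43], [-1.26, 4.41], [0.16, 1.93], [-2.52, 2.52]. Speed limits (rad/s): [1.89, 1.89, 2.39, 2.39, 3.01, 3.01, 3.01].

INTERFACE

Orientations are given as a rotation vector (axis times angle).
In Python, from station import env gives the robot as it stands.
- The arm moves only by the tool step_arm, never from a script. Its arguments are lists of equal length, an entry for each row: "hand": the finger opening in m, from 0 to 0.0854; "slide": the shift along the tool's x, y, z in m, a list of three; "angular": the turn, a rotation vector about the tool's x, y, z in degrees, a list of three. In form: {"hand": [hand, ...], "slide": [[tx, ty, tz], ...], "angular": [[wx, wy, wz], ...]}. A call has 1 to 20 rows; each row is the pose to reach, as a shift and turn from the pose commanded when the call began, along the tool's axes at that moment; what a row does not reach only later rows make up. A row lasts 1/12 s, in which the tool goes at most 41.7 mm and 7.16 degrees, less where a joint would pass 70% of its speed; a pose out of reach is approached as far as the arm can. A call with a gripper value outside its range is refused whole. The fingers move at their own pace and stop on an object; "force" is the grip in N (left out, the last holds). Time passes only in rows, so rows that repeat a pose let the fingers close. It gives the time, the measured TCP pose, the force, the opening and the grip force at its end, in the units of the state.
- env.state(): the state, without advancing time (a new reading comes with each control period).
- env.camera(name): name is "scene" or "side" or "wrist"; returns a dict with "img" (384x512x3 uint8, blue, green, red), "intrinsics" (3x3 intrinsics, pixels), "rvec" (rotation vector, rad) and "tvec" (3), from world to camera coordinates, as OpenCV has them. Camera axes: x right, y down, z forward; pixel columns grow to the right and rows downward; lengths in m; the calibration is good to about 2 mm. A picture is of the moment at which its call begins. There is no depth.
- env.close_job(): hands the job in; it is judged then, once.
The state is a dict: "time_s": time; "q": joint angles; "dq": joint speeds; "effort": joint torques, N m; "ee_pos": TCP position; "orientation": TCP orientation; "wrist_force": force on the tool from outside, world axes, zero at the start; "moment": the same for the moment, N m; "gripper_width": finger opening in m; "finger_force": force on a finger pad.
Only numpy, scipy, OpenCV 4.12 (cv2) and the standard library are available. Lean on these libraries where they do the work, as an engineer would, in place of code of your own. Each camera call takes 0.05 s, during which the arm holds its last target. There are 200 camera calls.

## Working session

There is one attempt and no reset: what is moved stays moved. The work goes in short steps, Python scripts to look and compute and a tool call to move; the robot and the scene stay as the last step left them, time stands still between calls to the robot, and variables do not carry over. Pictures are saved under pics/ and viewed, at most 10 in all, crops included, and the job is handed in when it is done.

Besides the shell and the picture viewer there is one more tool, called after "Emit:" as a command line: name --argument value ..., lists and objects as JSON in quotes. step_arm: Moves the arm, as the interface text tells. Its arguments: {"type":"object","properties":{"hand":{"type":"array","items":{"type":"number"}},"slide":{"type":"array","items":{"type":"array","items":{"type":"number"}}},"angular":{"type":"array","items":{"type":"array","items":{"type":"number"}}},"force":{"type":"number"}},"required":["hand","slide","angular"]}

```bash
mkdir -p pics
cat > h.py <<'E'
import numpy as np, cv2, pickle
from scipy.spatial.transform import Rotation as R
from station import env
def snap(name,fn,crop=None,k=1):
    c=env.camera(name); pickle.dump(c,open(f'pics/{fn}.pkl','wb'))
    im=c['img']
    cv2.imwrite(f'pics/{fn}.png',im); return c
def crop(fn,x0,y0,x1,y1,k,out):
    im=pickle.load(open(f'pics/{fn}.pkl','rb'))['img'][y0:y1,x0:x1]
    im=cv2.resize(im,None,fx=k,fy=k,interpolation=cv2.INTER_CUBIC); cv2.imwrite(f'pics/{out}.png',im)
def load(fn): return pickle.load(open(f'pics/{fn}.pkl','rb'))
def onz(c,uv,z):
    Rm=cv2.Rodrigues(np.array(c['rvec'],float))[0]; t=np.array(c['tvec'],float).ravel()
    d=Rm.T@np.linalg.inv(c['intrinsics'])@np.array([uv[0],uv[1],1.]); o=-Rm.T@t
    return o+d*(z-o[2])/d[2]
def proj(c,P):
    return cv2.projectPoints(np.array(P,float).reshape(-1,3),np.array(c['rvec'],float),np.array(c['tvec'],float),np.array(c['intrinsics'],float),None)[0].reshape(-1,2)
def tool(): 
    s=env.state(); return np.array(s['ee_pos']),R.from_rotvec(s['orientation'])
E
python3 - <<'E'
from h import *
a=snap('scene','s0');b=snap('side','d0')
cv2.imwrite('pics/both.png',cv2.resize(np.vstack([a['img'],b['img']]),(400,600)) if 0 else np.hstack([a['img'],b['img']])[:, :])
for c in(a,b):
    Rm=cv2.Rodrigues(np.array(c['rvec'],float))[0];print(-Rm.T@np.array(c['tvec']).ravel(),Rm[2])
print(env.state(),env.grip_point_offset)
E
```

```text
[0.96493154 0.42913279 1.04767972] [-0.33354676 -0.41919847 -0.84440465]
[0.46236158 0.94112175 0.78729552] [ 0.12320262 -0.81995223 -0.55901651]
{'time_s': 0.1, 'q': array([-1.35321665,  0.52195555, -0.03632145,  1.59989701,  0.02118435,
        1.02108236, -0.11282381]), 'dq': array([ 3.63560065e-04, -8.74245224e-04,  5.26023871e-05, -3.85600306e-04,
       -1.77850059e-03, -1.50400595e-03, -8.76975075e-04]), 'effort': array([ 3.33227974e-03, -9.28478551e+01,  1.98334001e+00, -3.70531368e+01,
        1.81340222e-02,  5.22480826e-03,  8.85516488e-05]), 'ee_pos': array([0.17734222, 0.59903074, 0.23080197]), 'orientation': array([-4.5054938e-01, -3.1090326e+00,  1.4990756e-03]), 'wrist_force': array([ 0.22900096,  0.36112648, -0.31331673]), 'moment': array([-0.04721328, -0.03799786,  0.0008505 ]), 'finger_force': 0.0, 'gripper_width': 0.08531011328817832} 0.0187
```

View pics/s0.png

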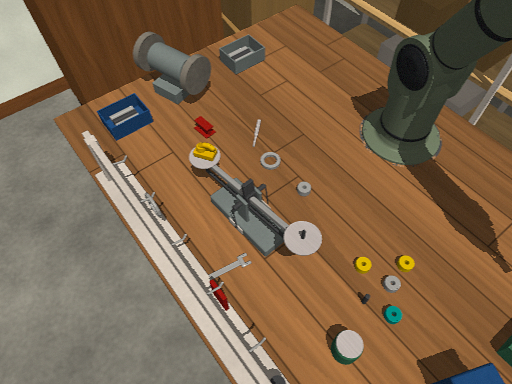

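View pics/d0.png

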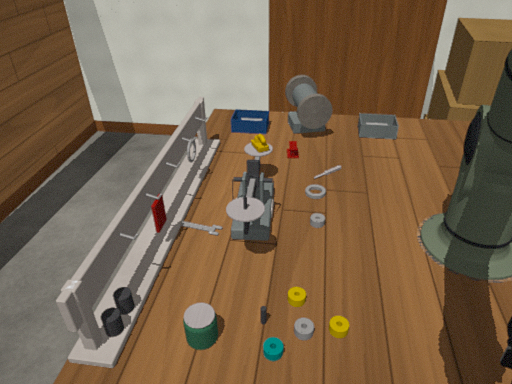

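The scene picture shows the grey weights at (304,188) and (392,283), the counterweight pan at (302,238), and the casting at (205,152). The side picture shows the weights at (317,220) and (304,328), and the pan at (245,209). Next I'll enlarge crops of these.

Run:
```python
from h import *
a=load('s0')['img'];b=load('d0')['img']
def cr(im,cx,cy,w,h,k):
    return cv2.resize(im[cy-h//2:cy+h//2,cx-w//2:cx+w//2],None,fx=k,fy=k,interpolation=cv2.INTER_CUBIC)
top=np.hstack([cr(a,304,188,50,50,4),cr(a,392,283,50,50,4),cr(b,317,220,50,50,4),cr(b,304,328,50,50,4)])
bot=np.hstack([cr(a,260,210,160,160,2.5),cr(b,250,195,160,160,2.5)])
cv2.imwrite('pics/comp.png',np.vstack([top,bot]))
```

```text
(no output)
```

View pics/comp.png

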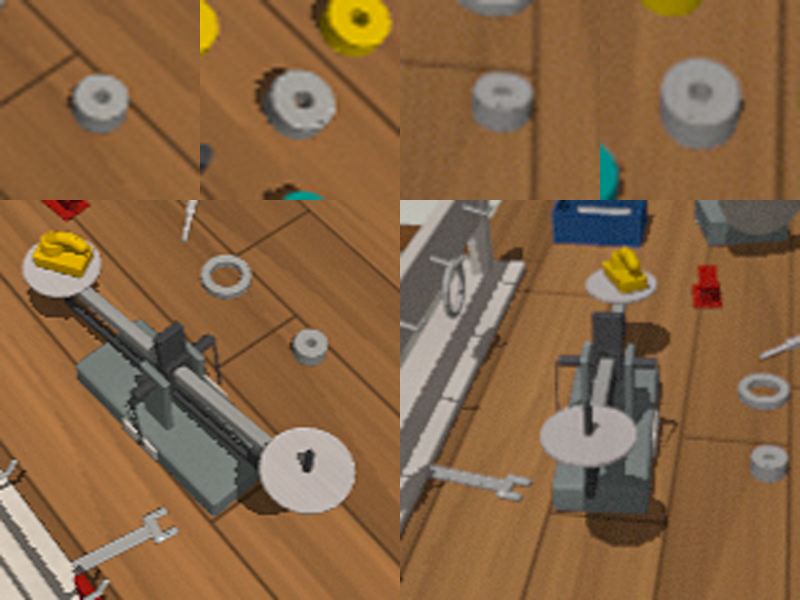

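Run:
```python
from h import *
a=load('s0');b=load('d0')
def tri(p,q):
    Ps=[]
    for c in(a,b):
        Rm=cv2.Rodrigues(np.array(c['rvec'],float))[0];Ps.append(c['intrinsics']@np.c_[Rm,np.array(c['tvec']).ravel()])
    X=cv2.triangulatePoints(Ps[0],Ps[1],np.array(p,float),np.array(q,float)).ravel();return X[:3]/X[3]
for n,p,q,z in [('A',(304,187),(317.2,216.8),.024),('B',(392.4,282.6),(303.6,325.4),.024),('pan',(302.5,237.7),(244.9,208.7),.176),('goods',(180+62/2.5-.3,130+66/2.5-.3),(170+221/2.5-.3,115+85/2.5-.3),.118)]:
    print(n,tri(p,q).round(4),onz(a,p,z).round(4),onz(b,q,z).round(4))
```

```text
A [ 0.4335 -0.0287  0.0268] [ 0.4331 -0.0293  0.024 ] [ 0.4327 -0.0333  0.024 ]
B [0.4534 0.3604 0.0257] [0.4527 0.3604 0.024 ] [0.4532 0.3589 0.024 ]
pan [0.6167 0.1513 0.1756] [0.6171 0.1516 0.176 ] [0.6165 0.1515 0.176 ]
goods [ 0.6445 -0.2637  0.1155] [ 0.6457 -0.2616  0.118 ] [ 0.6437 -0.2598  0.118 ]
```

Run:
```python
from h import *
a=load('s0')
for n,p,z in [('yel1',(406,262),.024),('yel2',(363,264),.024),('turq',(393,314),.024),('pinTop',(363,294),.05),('tin',(348,340),.075),('gauge',(270,159),.014)]:
    print(n,onz(a,p,z).round(3))
w=snap('wrist','w0')
T,Ro=tool(); Rm=cv2.Rodrigues(np.array(w['rvec'],float))[0]; o=-Rm.T@np.array(w['tvec']).ravel()
print('cam in tool',Ro.inv().apply(o-T).round(4)); print((Ro.inv().as_matrix()@Rm.T).round(3)); print(w['intrinsics'],Ro.as_matrix().round(3))
for n,P in [('B',(.453,.36,.024)),('A',(.433,-.03,.024))]: print(n,Ro.inv().apply(np.array(P)-T).round(4))
```

```text
yel1 [0.376 0.343 0.024]
yel2 [0.477 0.272 0.024]
turq [0.517 0.419 0.024]
pinTop [0.551 0.335 0.05 ]
tin [0.673 0.394 0.075]
gauge [ 0.442 -0.191  0.014]
cam in tool [ 7.730e-02  1.000e-04 -1.432e-01]
[[-0.    -0.952 -0.305]
 [ 1.     0.    -0.   ]
 [ 0.    -0.305  0.952]]
[[290.20998417   0.         253.40717347]
 [  0.         290.20998417 191.62851633]
 [  0.           0.           1.        ]] [[-0.959  0.284 -0.   ]
 [ 0.284  0.959 -0.001]
 [-0.    -0.001 -1.   ]]
B [-0.3321 -0.1508  0.207 ]
A [-0.4237 -0.5304  0.2073]
```

Emit:
step_arm --hand '[0.0854,0.0854,0.0854,0.0854,0.0854,0.0854,0.0854,0.0854,0.0854,0.0854,0.0854,0.0854,0.0854,0.0854]' --slide '[[-0.332,-0.151,0.1],[-0.332,-0.151,0.1],[-0.332,-0.151,0.1],[-0.332,-0.151,0.1],[-0.332,-0.151,0.1],[-0.332,-0.151,0.1],[-0.332,-0.151,0.1],[-0.332,-0.151,0.1],[-0.332,-0.151,0.1],[-0.332,-0.151,0.1],[-0.332,-0.151,0.1],[-0.332,-0.151,0.1],[-0.332,-0.151,0.1],[-0.332,-0.151,0.1]]' --angular '[[0,0,0],[0,0,0],[0,0,0],[0,0,0],[0,0,0],[0,0,0],[0,0,0],[0,0,0],[0,0,0],[0,0,0],[0,0,0],[0,0,0],[0,0,0],[0,0,0]]'

```text
time_s: 1.32
ee_pos: [0.452, 0.3614, 0.1316]
orientation: [-0.448, -3.109, -0.001]
wrist_force: [0.2, 1.3, -0.4]
gripper_width: 0.0852
finger_force: 0.0
```

Run:
```python
from h import *
w=snap('wrist','w1');T,Ro=tool();print(T,Ro.as_rotvec(),env.state()['time_s'],proj(w,[(.453,.36,.024),T+[0,0,-.1]]))
```

```text
[0.45209453 0.36132501 0.13157327] [4.47662369e-01 3.10952841e+00 7.97902897e-04] 1.3667 [[252.04478326 189.97037882]
 [253.16239224 191.19913248]]
```

View pics/w1.png

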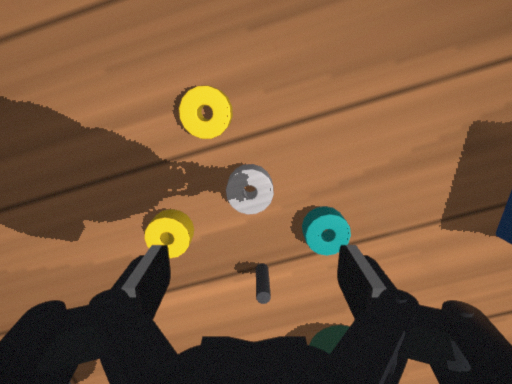

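The wrist picture shows weight B's bore at about (250.5,190), within 1.5 px of the prediction. The fingers clear its neighbours, so I'm descending to grip it.

Emit:
step_arm --hand '[0.0854,0.0854,0.0854,0.0854,0.0854,0.0854,0.0854,0.0854,0.0,0.0,0.0,0.0,0.0,0.0,0.0,0.0]' --slide '[[0,-0.001,0.03],[0,-0.001,0.06],[0,-0.001,0.09],[0,-0.001,0.11],[0,-0.001,0.12],[0,-0.001,0.127],[0,-0.001,0.127],[0,-0.001,0.127],[0,-0.001,0.127],[0,-0.001,0.127],[0,-0.001,0.127],[0,-0.001,0.127],[0,-0.001,0.127],[0,-0.001,0.127],[0,-0.001,0.127],[0,-0.001,0.127]]' --angular '[[0,0,0],[0,0,0],[0,0,0],[0,0,0],[0,0,0],[0,0,0],[0,0,0],[0,0,0],[0,0,0],[0,0,0],[0,0,0],[0,0,0],[0,0,0],[0,0,0],[0,0,0],[0,0,0]]' --force 30

```text
time_s: 2.7
ee_pos: [0.4529, 0.3593, 0.0051]
orientation: [0.451, 3.109, 0.001]
wrist_force: [-1.9, -1.2, 10.4]
gripper_width: 0.0422
finger_force: 29.4
```

Emit:
step_arm --hand '[0.06,0.06,0.06,0.06,0.06,0.06,0.06,0.0,0.0,0.0,0.0,0.0,0.0,0.0]' --slide '[[0,0,0],[0,0,0],[0,0,0],[0,0,-0.003],[0,0,-0.007],[0,0,-0.007],[0,0,-0.007],[0,0,-0.007],[0,0,-0.007],[0,0,-0.007],[0,0,-0.007],[0,0,-0.007],[0,0,-0.007],[0,0,-0.007]]' --angular '[[0,0,0],[0,0,0],[0,0,0],[0,0,0],[0,0,0],[0,0,0],[0,0,0],[0,0,0],[0,0,0],[0,0,0],[0,0,0],[0,0,0],[0,0,0],[0,0,0]]' --force 30

```text
time_s: 3.87
ee_pos: [0.4526, 0.3594, 0.0115]
orientation: [0.451, 3.109, 0.0]
wrist_force: [-0.4, -1.0, 6.5]
gripper_width: 0.0421
finger_force: 29.9
```

Emit:
step_arm --hand '[0,0,0,0,0,0,0,0,0,0,0,0,0,0,0,0,0,0]' --slide '[[0,0,-0.01],[0,0,-0.03],[0,0,-0.06],[0,0,-0.1],[0,0,-0.14],[-0.01,-0.01,-0.18],[-0.03,-0.02,-0.215],[-0.055,-0.035,-0.24],[-0.085,-0.055,-0.245],[-0.115,-0.08,-0.245],[-0.145,-0.1,-0.245],[-0.17,-0.12,-0.245],[-0.19,-0.135,-0.245],[-0.205,-0.145,-0.245],[-0.213,-0.15,-0.245],[-0.217,-0.153,-0.245],[-0.217,-0.153,-0.245],[-0.217,-0.153,-0.245]]' --angular '[[0,0,0],[0,0,0],[0,0,0],[0,0,0],[0,0,0],[0,0,0],[0,0,0],[0,0,0],[0,0,0],[0,0,0],[0,0,0],[0,0,0],[0,0,0],[0,0,0],[0,0,0],[0,0,0],[0,0,0],[0,0,0]]'

```text
time_s: 5.37
ee_pos: [0.6166, 0.1521, 0.2563]
orientation: [-0.449, -3.109, -0.001]
wrist_force: [-0.6, -0.5, -2.4]
gripper_width: 0.0413
finger_force: 32.0
```

Run:
```python
from h import *
a=snap('scene','s2');b=snap('side','d2');w=snap('wrist','w2');T,Ro=tool();print(T,env.state()['time_s'],env.state()['wrist_force'])
S=np.array([.617,.1515,.176])
for c in(a,b,w):print(proj(c,[S,S+[0,0,.04],T+[0,0,-.0115],T+[0,0,.0125]]).round(1).tolist())
def cr(im,cx,cy,w_,h,k):
    return cv2.resize(im[cy-h//2:cy+h//2,cx-w_//2:cx+w_//2],None,fx=k,fy=k,interpolation=cv2.INTER_CUBIC)
top=np.hstack([cr(a['img'],302,220,80,60,5),cr(b['img'],246,195,80,60,5)])
bot=np.hstack([cr(w['img'],254,192,160,60,5)])
cv2.imwrite('pics/c2.png',np.vstack([top,bot]))
```

```text
[0.61664803 0.15222789 0.25641627] 5.5167 [ 0.47259718 -0.10955834 -2.9575393 ]
[[302.5, 237.7], [304.0, 230.3], [305.4, 224.7], [306.4, 219.8]]
[[244.7, 208.7], [244.2, 195.5], [243.9, 185.8], [243.6, 177.3]]
[[252.4, 199.2], [252.2, 218.4], [253.0, 236.8], [253.0, 258.1]]
```

View pics/c2.png

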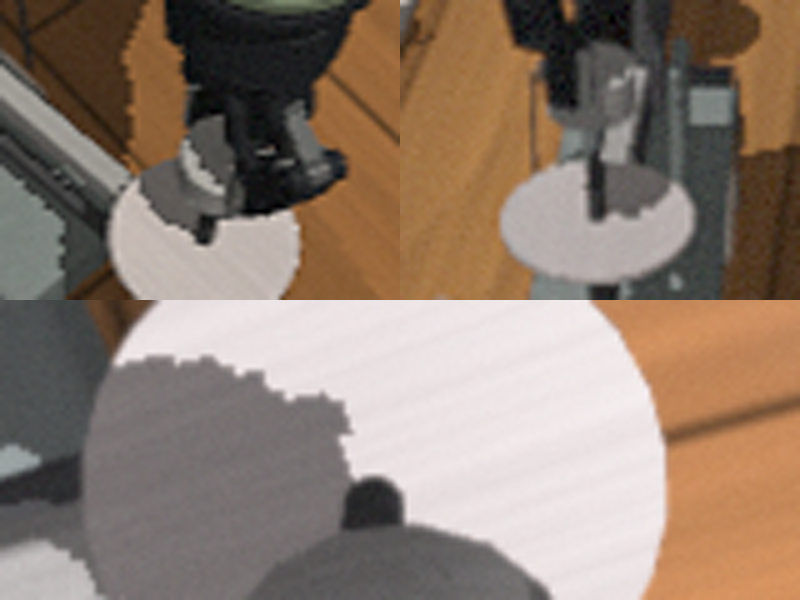

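Run:
```python
from h import *
w=load('w2');T,Ro=tool()
th=np.linspace(0,2*np.pi,9)[:-1]
P=[T+Ro.apply([.022*np.cos(t),.022*np.sin(t),-.0125]) for t in th]
print(proj(w,P).round(1).tolist())
pan=[np.array([.617,.1515,.176])+.048*np.array([np.cos(t),np.sin(t),0]) for t in np.linspace(0,2*np.pi,60)]
e=cv2.fitEllipse(proj(w,pan).astype(np.float32));print(e)
crop('w2',174,150,334,270,5,'c3')
```

```text
[[252.9, 218.3], [284.4, 230.3], [296.1, 258.1], [282.5, 284.2], [253.0, 294.5], [223.4, 284.2], [209.8, 258.1], [221.4, 230.3]]
((252.35934448242188, 195.7339630126953), (111.57218933105469, 117.89131164550781), 90.52727508544922)
```

View pics/c3.png

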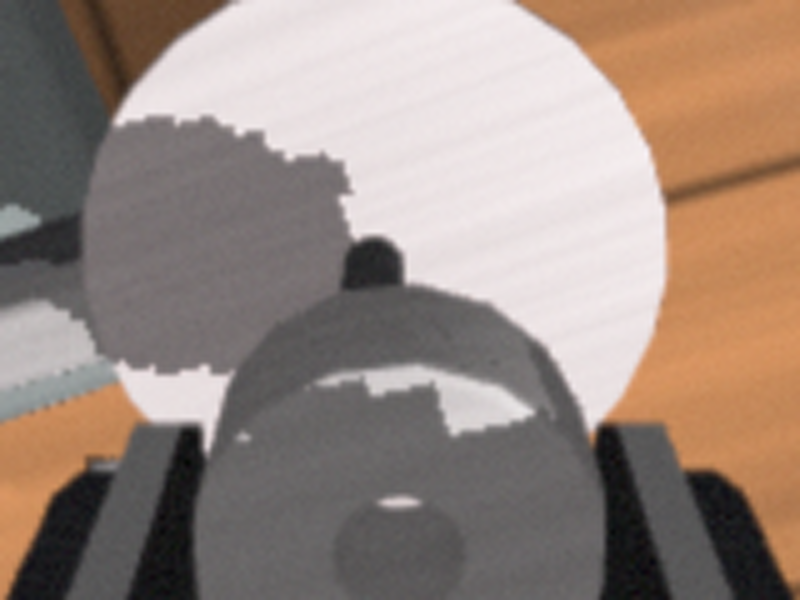

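```bash
cat >> h.py <<'E'
def panfit(c,ctr,rad=80,v=170,draw=None,z=None,S=None):
    """fit pan centre (x,y) at height z by matching rim edge points"""
    from scipy.optimize import least_squares
    im=cv2.GaussianBlur(cv2.cvtColor(c['img'],cv2.COLOR_BGR2GRAY),(0,0),.8).astype(np.float32)
    S=np.array(S,float); pts=[];th=np.linspace(0,2*np.pi,72,endpoint=False)
    pt=[]
    for t in th:
        d=np.array([np.cos(t),np.sin(t),0]); rr=np.linspace(.038,.058,41)
        uv=proj(c,S+rr[:,None]*d)
        g=cv2.remap(im,uv[:,0].astype(np.float32)[None],uv[:,1].astype(np.float32)[None],cv2.INTER_LINEAR)[0]
        dg=np.diff(g); i=dg.argmin()
        if dg[i]<-6 and 2<i<37 and g[max(0,i-4)]>v: pt.append(S+(rr[i]+rr[i+1])/2*d)
    pt=np.array(pt)
    r=least_squares(lambda p:np.hypot(pt[:,0]-p[0],pt[:,1]-p[1])-p[2],[S[0],S[1],.048],loss='soft_l1',f_scale=.0005)
    return r.x,len(pt),np.abs(r.fun).mean()
E
python3 - <<'E'
from h import *
for f in['w0','s0','d0','w2']:
    c=load(f)
    try:
        S=np.array([.617,.1515,.176])
        for k in range(2):
            x,n,e=panfit(c,None,v=150,S=S); S[:2]=x[:2]
        print(f,x.round(4),n,round(e,5))
    except Exception as ex: print(f,ex)
E
```

```text
w0 too many indices for array: array is 1-dimensional, but 2 were indexed
s0 [0.616  0.1503 0.0479] 63 0.00067
d0 [0.6161 0.1484 0.047 ] 4 0.00013
w2 [0.6182 0.1479 0.0475] 44 0.00043
```

The wrist picture shows the held weight's bore at (253.4,260). The pan centre is at about (248.6,196), so the spindle sits about 3.5–4 mm off in tool −y. I'll correct for that and enter the taper gently.

Emit:
step_arm --hand '[0,0,0,0,0,0,0,0,0]' --slide '[[-0.001,-0.0035,0],[-0.001,-0.0035,0.01],[-0.001,-0.0035,0.02],[-0.001,-0.0035,0.026],[-0.001,-0.0035,0.03],[-0.001,-0.0035,0.033],[-0.001,-0.0035,0.036],[-0.001,-0.0035,0.038],[-0.001,-0.0035,0.038]]' --angular '[[0,0,0],[0,0,0],[0,0,0],[0,0,0],[0,0,0],[0,0,0],[0,0,0],[0,0,0],[0,0,0]]'

```text
time_s: 6.27
ee_pos: [0.6171, 0.1474, 0.2179]
orientation: [-0.45, -3.109, 0.0]
wrist_force: [-0.3, 0.2, -2.9]
gripper_width: 0.0419
finger_force: 31.9
```

Emit:
step_arm --hand '[0,0,0,0,0,0]' --slide '[[0,0,0.002],[0,0,0.004],[0,0,0.006],[0,0,0.008],[0,0,0.01],[0,0,0.01]]' --angular '[[0,0,0],[0,0,0],[0,0,0],[0,0,0],[0,0,0],[0,0,0]]'

```text
time_s: 6.77
ee_pos: [0.617, 0.1473, 0.2078]
orientation: [-0.45, -3.109, 0.0]
wrist_force: [-0.2, -0.8, -2.3]
gripper_width: 0.0418
finger_force: 31.9
```

Run:
```python
from h import *
T,Ro=tool();s=env.state();print(T,s['wrist_force'],s['moment'])
a=snap('scene','s3');b=snap('side','d3');w=snap('wrist','w3')
S=np.array([.618,.148,.176])
for k in range(2):
    x,n,e=panfit(w,None,v=130,S=S); S[:2]=x[:2]
print(x,n,e)
def cr(im,cx,cy,w_,h,k):
    return cv2.resize(im[cy-h//2:cy+h//2,cx-w_//2:cx+w_//2],None,fx=k,fy=k,interpolation=cv2.INTER_CUBIC)
top=np.hstack([cr(a['img'],302,225,80,60,5),cr(b['img'],246,200,80,60,5)])
bot=np.hstack([cr(w['img'],254,240,160,60,5)])
cv2.imwrite('pics/c4.png',np.vstack([top,bot]))
```

```text
[0.6170366  0.14732048 0.20783183] [-0.22715072 -0.82981417 -2.28065141] [-0.06291752  0.03627389  0.01427184]
[0.62137594 0.1455041  0.05051026] 48 0.001317090080765253
```

View pics/c4.png

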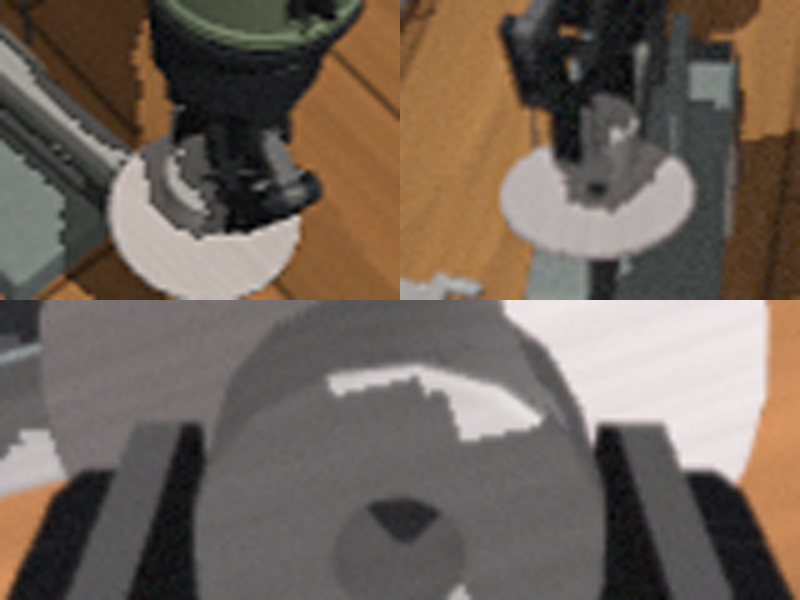

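The side crop shows the spindle foot at about (597,188), entering under the weight. The force is only about 0.8 N sideways, so the spindle is in the bore. Going down.

Emit:
step_arm --hand '[0,0,0,0,0,0,0]' --slide '[[0,0,0.003],[0,0,0.006],[0,0,0.009],[0,0,0.012],[0,0,0.015],[0,0,0.016],[0,0,0.016]]' --angular '[[0,0,0],[0,0,0],[0,0,0],[0,0,0],[0,0,0],[0,0,0],[0,0,0]]'

```text
time_s: 7.5
ee_pos: [0.6171, 0.1473, 0.1919]
orientation: [-0.45, -3.109, 0.0]
wrist_force: [1.0, -0.3, -1.8]
gripper_width: 0.042
finger_force: 32.0
```

Emit:
step_arm --hand '[0,0,0,0,0]' --slide '[[0,0,0.001],[0,0,0.002],[0,0,0.003],[0,0,0.003],[0,0,0.003]]' --angular '[[0,0,0],[0,0,0],[0,0,0],[0,0,0],[0,0,0]]'

```text
time_s: 7.92
ee_pos: [0.6172, 0.1474, 0.1893]
orientation: [-0.45, -3.109, 0.0]
wrist_force: [0.4, -0.0, -1.5]
gripper_width: 0.0416
finger_force: 32.0
```

Emit:
step_arm --hand '[0,0,0,0,0]' --slide '[[0,0,0.001],[0,0,0.002],[0,0,0.002],[0,0,0.002],[0,0,0.002]]' --angular '[[0,0,0],[0,0,0],[0,0,0],[0,0,0],[0,0,0]]'

```text
time_s: 8.33
ee_pos: [0.6173, 0.1474, 0.1876]
orientation: [0.451, 3.109, 0.0]
wrist_force: [-2.5, 0.1, 3.0]
gripper_width: 0.0417
finger_force: 32.5
```

Emit:
step_arm --hand '[0.05,0.06,0.07,0.0854,0.0854,0.0854,0.0854,0.0854,0.0854,0.0854,0.0854,0.0854,0.0854,0.0854,0.0854,0.0854,0.0854,0.0854,0.0854]' --slide '[[0,0,0],[0,0,0],[0,0,0],[0,0,0],[0,0,0],[0,0,-0.01],[0,0,-0.03],[0,0,-0.06],[0.01,-0.01,-0.075],[0.02,-0.035,-0.075],[0.04,-0.07,-0.075],[0.06,-0.11,-0.06],[0.08,-0.145,-0.04],[0.1,-0.175,-0.01],[0.115,-0.2,0.02],[0.122,-0.215,0.04],[0.126,-0.224,0.048],[0.126,-0.224,0.048],[0.126,-0.224,0.048]]' --angular '[[0,0,0],[0,0,0],[0,0,0],[0,0,0],[0,0,0],[0,0,0],[0,0,0],[0,0,0],[0,0,0],[0,0,0],[0,0,0],[0,0,0],[0,0,0],[0,0,0],[0,0,0],[0,0,0],[0,0,0],[0,0,0],[0,0,0]]'

```text
time_s: 9.92
ee_pos: [0.4333, -0.0318, 0.1399]
orientation: [0.452, 3.109, 0.0]
wrist_force: [0.5, -0.2, 0.6]
gripper_width: 0.0852
finger_force: 0.0
```

Run:
```python
from h import *
a=snap('scene','s5');b=snap('side','d5');w=snap('wrist','w5')
T,Ro=tool();print(T,env.state()['time_s'],proj(w,[(.433,-.031,.024),T+[0,0,-.1]]))
def cr(im,cx,cy,w_,h,k):
    return cv2.resize(im[cy-h//2:cy+h//2,cx-w_//2:cx+w_//2],None,fx=k,fy=k,interpolation=cv2.INTER_CUBIC)
top=np.hstack([cr(a['img'],302,225,80,60,5),cr(b['img'],246,200,80,60,5)])
u,v=proj(w,[(.433,-.031,.024)])[0].astype(int);print(u,v)
cv2.imwrite('pics/c5.png',np.vstack([top,cr(w['img'],u,v,160,60,5)]))
```

```text
[ 0.43416547 -0.03091244  0.14027246] 10.0667 [[252.82258539 184.32973041]
 [253.27315242 190.75396843]]
252 184
```

View pics/c5.png

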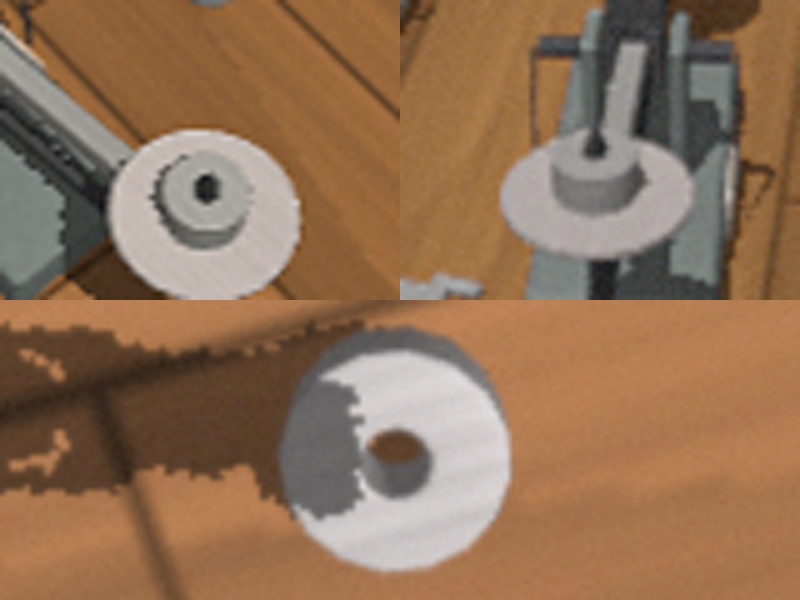

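The first weight is flat on the pan with the spindle through it. Weight A's bore is at about (251.2,186.2) in the wrist picture.

Run:
```python
from h import *
w=load('w5');T,Ro=tool();P=onz(w,(251.2,186.2),.024);print(T,P,Ro.inv().apply(P-T)); w=load('w1');print(onz(w,(250.6,189.6),.024))
```

```text
[ 0.43416547 -0.03091244  0.14027246] [ 0.43431517 -0.03296915  0.024     ] [-0.000502   -0.00203741  0.11627181]
[0.45229381 0.35884474 0.024     ]
```

Emit:
step_arm --hand '[0.0854,0.0854,0.0854,0.0854,0.0854,0.0854,0.0854,0.0854,0,0,0,0,0,0,0,0]' --slide '[[-0.0005,-0.002,0.03],[-0.0005,-0.002,0.06],[-0.0005,-0.002,0.09],[-0.0005,-0.002,0.11],[-0.0005,-0.002,0.12],[-0.0005,-0.002,0.129],[-0.0005,-0.002,0.129],[-0.0005,-0.002,0.129],[-0.0005,-0.002,0.129],[-0.0005,-0.002,0.129],[-0.0005,-0.002,0.129],[-0.0005,-0.002,0.129],[-0.0005,-0.002,0.129],[-0.0005,-0.002,0.129],[-0.0005,-0.002,0.129],[-0.0005,-0.002,0.129]]' --angular '[[0,0,0],[0,0,0],[0,0,0],[0,0,0],[0,0,0],[0,0,0],[0,0,0],[0,0,0],[0,0,0],[0,0,0],[0,0,0],[0,0,0],[0,0,0],[0,0,0],[0,0,0],[0,0,0]]' --force 30

```text
time_s: 11.4
ee_pos: [0.4332, -0.0337, 0.011]
orientation: [0.451, 3.108, 0.0]
wrist_force: [-3.1, 0.4, 14.9]
gripper_width: 0.0422
finger_force: 28.3
```

Emit:
step_arm --hand '[0,0,0,0,0,0,0,0,0,0,0,0,0,0,0,0,0,0]' --slide '[[0,0,-0.01],[0,0,-0.03],[0,0,-0.06],[0,0,-0.1],[0,0,-0.14],[-0.005,0.01,-0.18],[-0.015,0.03,-0.215],[-0.03,0.055,-0.24],[-0.045,0.085,-0.25],[-0.065,0.12,-0.25],[-0.085,0.155,-0.25],[-0.1,0.185,-0.25],[-0.115,0.208,-0.25],[-0.122,0.22,-0.25],[-0.125,0.226,-0.25],[-0.125,0.226,-0.25],[-0.125,0.226,-0.25],[-0.125,0.226,-0.25]]' --angular '[[0,0,0],[0,0,0],[0,0,0],[0,0,0],[0,0,0],[0,0,0],[0,0,0],[0,0,0],[0,0,0],[0,0,0],[0,0,0],[0,0,0],[0,0,0],[0,0,0],[0,0,0],[0,0,0],[0,0,0],[0,0,0]]'

```text
time_s: 12.9
ee_pos: [0.6161, 0.1463, 0.2607]
orientation: [-0.452, -3.109, 0.001]
wrist_force: [0.1, -0.2, -2.5]
gripper_width: 0.042
finger_force: 32.8
```

Run:
```python
from h import *
w=snap('wrist','w6');T,Ro=tool();print(T,env.state()['time_s'],env.state()['wrist_force'])
print(Ro.inv().apply(np.array([.6172,.1474,.1])-T))
crop('w6',174,150,334,270,5,'c6')
```

```text
[0.61617581 0.14635462 0.26077308] 12.95 [-0.04369817  0.11934397 -2.20822548]
[-0.00066058  0.00133412  0.16077285]
```

View pics/c6.png

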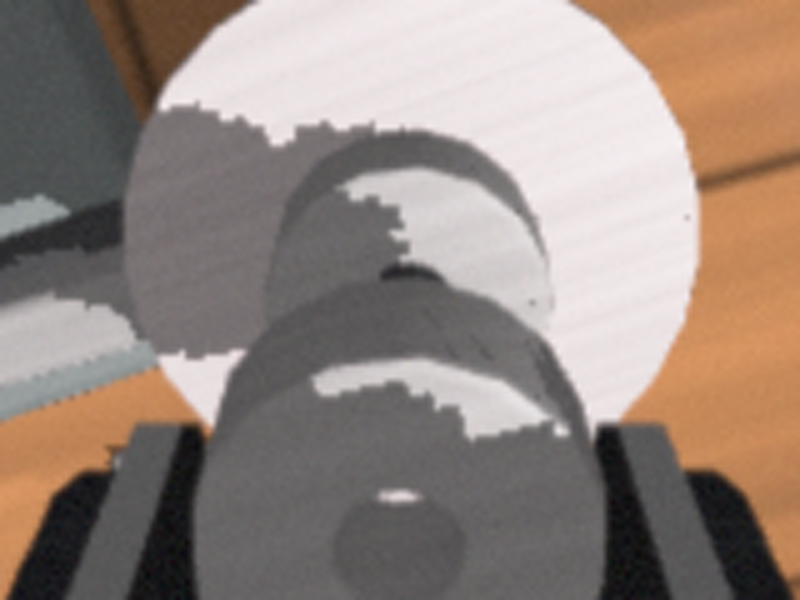

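The wrist picture shows the held weight's bore at x≈399 and the seated weight at x≈410 in the crop. That calls for about +1.4 mm in tool y and −1.4 mm in x.

Emit:
step_arm --hand '[0,0,0,0,0,0,0,0,0]' --slide '[[-0.0013,0.0014,0.0],[-0.0013,0.0014,0.01],[-0.0013,0.0014,0.02],[-0.0013,0.0014,0.028],[-0.0013,0.0014,0.033],[-0.0013,0.0014,0.036],[-0.0013,0.0014,0.039],[-0.0013,0.0014,0.042],[-0.0013,0.0014,0.042]]' --angular '[[0,0,0],[0,0,0],[0,0,0],[0,0,0],[0,0,0],[0,0,0],[0,0,0],[0,0,0],[0,0,0]]'

```text
time_s: 13.7
ee_pos: [0.6182, 0.1484, 0.2178]
orientation: [-0.45, -3.109, 0.0]
wrist_force: [0.3, -0.0, -2.5]
gripper_width: 0.0416
finger_force: 32.8
```

Emit:
step_arm --hand '[0,0,0,0,0]' --slide '[[0,0,0.002],[0,0,0.004],[0,0,0.006],[0,0,0.006],[0,0,0.006]]' --angular '[[0,0,0],[0,0,0],[0,0,0],[0,0,0],[0,0,0]]'

```text
time_s: 14.12
ee_pos: [0.6184, 0.1484, 0.2123]
orientation: [-0.451, -3.109, 0.0]
wrist_force: [0.7, 0.5, -2.4]
gripper_width: 0.0419
finger_force: 32.8
```

Emit:
step_arm --hand '[0,0,0,0,0]' --slide '[[0,0,0.001],[0,0,0.002],[0,0,0.002],[0,0,0.002],[0,0,0.002]]' --angular '[[0,0,0],[0,0,0],[0,0,0],[0,0,0],[0,0,0]]'

```text
time_s: 14.53
ee_pos: [0.6185, 0.1486, 0.2105]
orientation: [0.45, 3.109, 0.0]
wrist_force: [0.7, 1.7, 1.7]
gripper_width: 0.0419
finger_force: 33.2
```

Emit:
step_arm --hand '[0.05,0.06,0.07,0.0854,0.0854,0.0854,0.0854,0.0854,0.0854,0.05,0,0,0,0,0,0,0,0,0,0]' --slide '[[0,0,0],[0,0,0],[0,0,0],[0,0,0],[0,0,0],[0,0,-0.01],[0,0,-0.03],[0,0,-0.06],[-0.005,-0.01,-0.075],[-0.015,-0.035,-0.075],[-0.03,-0.07,-0.075],[-0.045,-0.11,-0.075],[-0.06,-0.15,-0.07],[-0.07,-0.185,-0.065],[-0.08,-0.215,-0.06],[-0.088,-0.238,-0.06],[-0.092,-0.25,-0.06],[-0.092,-0.25,-0.06],[-0.092,-0.25,-0.06],[-0.092,-0.25,-0.06]]' --angular '[[0,0,0],[0,0,0],[0,0,0],[0,0,0],[0,0,0],[0,0,0],[0,0,0],[0,0,0],[0,0,0],[0,0,-3],[0,0,-7],[0,0,-12],[0,0,-16],[0,0,-19],[0,0,-20],[0,0,-20],[0,0,-20],[0,0,-20],[0,0,-20],[0,0,-20]]'

```text
time_s: 16.2
ee_pos: [0.6359, -0.1156, 0.2707]
orientation: [-0.099, 3.14, 0.001]
wrist_force: [-0.7, 0.9, 0.3]
gripper_width: 0.0001
finger_force: 0.0
```

Run:
```python
from h import *
a=snap('scene','s7');b=snap('side','d7');w=snap('wrist','w7')
T,Ro=tool();print(T,Ro.as_matrix().round(3),env.state()['time_s'])
def cr(im,cx,cy,w_,h,k):
    return cv2.resize(im[cy-h//2:cy+h//2,cx-w_//2:cx+w_//2],None,fx=k,fy=k,interpolation=cv2.INTER_CUBIC)
top=np.hstack([cr(a['img'],290,215,100,80,4),cr(b['img'],250,190,100,80,4)])
cv2.imwrite('pics/c7.png',np.vstack([top,cv2.resize(w['img'][150:290,:400],None,fx=2,fy=2)]))
```

```text
[ 0.6358226  -0.11581432  0.27048173] [[-0.998 -0.063  0.   ]
 [-0.063  0.998  0.   ]
 [-0.     0.    -1.   ]] 16.35
```

View pics/c7.png

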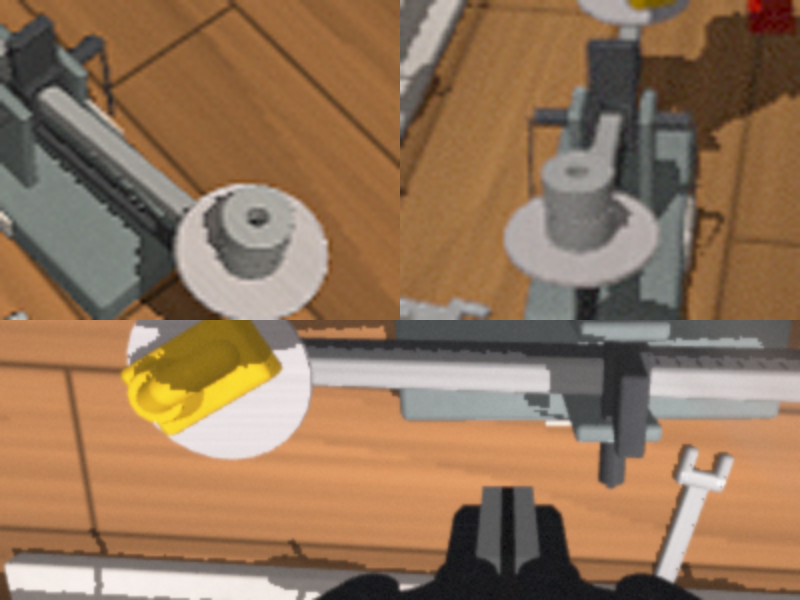

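Both weights are stacked flat on the spindle. In the wrist picture the poise plate's top face spans about x 310–324 and y 170–219, with its goods-side edge at x≈310.

Run:
```python
from h import *
w=load('w7');T,Ro=tool()
for z in(.175,.18,.185,.19):
    print(z,[onz(w,p,z)[:2].round(4).tolist() for p in((309.7,194.2),(316.7,194.2),(323.7,194.2),(316.7,169.7),(316.7,218.7))], Ro.inv().apply(onz(w,(309.7,194.2),z)-T).round(4))
# scene/side projections of plate
P=[.6315,-.0573]
c=load('s7');d=load('d7')
for z in(.135,.18):print(z,proj(c,[P+[z]]).round(1),proj(d,[P+[z]]).round(1))
g=cv2.cvtColor(w['img'],cv2.COLOR_BGR2GRAY);print(g[190,296:336]);print(g[205,296:336]);print(g[160:226,317])
```

```text
0.175 [[0.6343, -0.0669], [0.6339, -0.0609], [0.6335, -0.0548], [0.6122, -0.0637], [0.6567, -0.0579]] [-0.0015  0.0489  0.0955]
0.18 [[0.6327, -0.068], [0.6323, -0.0621], [0.6319, -0.0562], [0.6111, -0.0649], [0.6547, -0.0592]] [0.0001 0.0479 0.0905]
0.185 [[0.6311, -0.0692], [0.6307, -0.0634], [0.6304, -0.0576], [0.61, -0.0661], [0.6526, -0.0605]] [0.0018 0.0468 0.0855]
0.19 [[0.6295, -0.0703], [0.6291, -0.0646], [0.6288, -0.0589], [0.6089, -0.0672], [0.6505, -0.0618]] [0.0034 0.0458 0.0805]
0.135 [[248.3 194.7]] [[252.3 176.8]]
0.18 [[247.8 185.7]] [[252.  163.8]]
[ 69  68  71  71  56  39  47  46  45  44  44  41  42  50  69  81  86  87
  88  89  87  91  91  90  92  91  95 100 125 166 171 169 168 171 169 170
 168 169 170 170]
[164 165 164 164 163 164 164 167 166 161 123  61  48  62  77  86  92  90
  90  92  91  91  91  93  91  93 103 147 172 175 173 174 177 169 166 154
 152 150 150 149]
[109  65  50  46  46  46  48  46  46  45  44  44  47  44  44  45  38  52
  69  80  89  86  89  90  90  92  94  89  90  93  91  93  89  90  95  91
  91  95  92  91  94  92  91  93  95  91  93  88  91  89  93  90  93  92
  94  93  93  95 106 148 156 162 162 166 162 163]
```

Emit:
step_arm --hand '[0,0,0,0,0,0,0,0,0,0]' --slide '[[0,0.012,0.01],[0,0.024,0.03],[0,0.024,0.06],[0,0.024,0.085],[0,0.024,0.1],[0,0.024,0.108],[0,0.024,0.112],[0,0.026,0.112],[0,0.028,0.112],[0,0.028,0.112]]' --angular '[[0,0,0],[0,0,0],[0,0,0],[0,0,0],[0,0,0],[0,0,0],[0,0,0],[0,0,0],[0,0,0],[0,0,0]]'

```text
time_s: 17.18
ee_pos: [0.6345, -0.0886, 0.1594]
orientation: [-0.097, 3.139, 0.0]
wrist_force: [0.5, -0.4, 0.4]
gripper_width: -0.0002
finger_force: 0.0
```

Emit:
step_arm --hand '[0,0,0,0,0,0]' --slide '[[0,0.002,0],[0,0.004,0],[0,0.006,0],[0,0.008,0],[0,0.01,0],[0,0.012,0]]' --angular '[[0,0,0],[0,0,0],[0,0,0],[0,0,0],[0,0,0],[0,0,0]]'

```text
time_s: 17.68
ee_pos: [0.6333, -0.0775, 0.1585]
orientation: [-0.096, 3.14, -0.0]
wrist_force: [-0.0, -2.3, 2.3]
gripper_width: 0.0001
finger_force: 1.3
```

Emit:
step_arm --hand '[0,0,0,0,0,0,0,0,0,0,0,0]' --slide '[[0,0.002,0],[0,0.004,0],[0,0.006,0],[0,0.008,0],[0,0.01,0],[0,0.012,0],[0,0.014,0],[0,0.016,0],[0,0.018,0],[0,0.02,0],[0,0.02,0],[0,0.02,0]]' --angular '[[0,0,0],[0,0,0],[0,0,0],[0,0,0],[0,0,0],[0,0,0],[0,0,0],[0,0,0],[0,0,0],[0,0,0],[0,0,0],[0,0,0]]'

```text
time_s: 18.68
ee_pos: [0.6319, -0.057, 0.1582]
orientation: [0.097, -3.14, -0.001]
wrist_force: [-1.0, 0.4, -0.5]
gripper_width: 0.0005
finger_force: 0.0
```

```bash
cat >> h.py <<'E'
from scipy.optimize import minimize_scalar
def ang(name,ref,cur,S0=(.6182,.1479,.176),box=None,dirz=1):
    """counter-pan height change (m) of cur vs ref by template matching along vertical motion"""
    c0,c1=ref,cur; S0=np.array(S0)
    g0=cv2.cvtColor(c0['img'],cv2.COLOR_BGR2GRAY).astype(np.float32);g1=cv2.cvtColor(c1['img'],cv2.COLOR_BGR2GRAY).astype(np.float32)
    p=proj(c0,[S0+[0,0,.02]])[0]; x0,y0=int(p[0])-14,int(p[1])-13
    t=g0[y0:y0+30,x0:x0+28]
    sx,sy=40,30
    win=g1[y0-8:y0+30+28,x0-15:x0+28+15]
    r=cv2.matchTemplate(win,t,cv2.TM_CCOEFF_NORMED);_,m,_,l=cv2.minMaxLoc(r)
    def sub(v): return 0.5*(v[0]-v[2])/(v[0]-2*v[1]+v[2])
    lx,ly=l; dx=lx+sub(r[ly,lx-1:lx+2])-15 if 0<lx<r.shape[1]-1 else lx-15; dy=ly+sub(r[ly-1:ly+2,lx])-8 if 0<ly<r.shape[0]-1 else ly-8
    q0=proj(c0,[S0+[0,0,.02]])[0]
    f=lambda th:np.array(S0)+[0,0,.02]+np.array([-.0657,.998,0])*.21*(np.cos(th)-np.cos(.14))+[0,0,-.21*(np.sin(th)+np.sin(.14))]
    th=minimize_scalar(lambda th:np.sum((proj(c0,[f(th)])[0]-q0-[dx,dy])**2),bounds=(-.2,.2),method='bounded')
    return round(th.x,4),round(m,3),round(dx,2),round(dy,2),round(th.fun**.5,2)
def look(n):
    a=snap('scene','s'+n);b=snap('side','d'+n)
    print('scene',ang('s',load('s7'),a),'side',ang('d',load('d7'),b),env.state()['time_s'],tool()[0].round(4),env.state()['wrist_force'].round(1))
E
python3 - <<'E'
from h import *
look('8')
E
```

```text
scene (np.float64(-0.0794), 0.93, np.float32(0.12), np.float32(2.7), np.float64(0.17)) side (np.float64(-0.0852), 0.981, np.float32(0.08), np.float32(4.05), np.float64(0.01)) 18.7833 [ 0.6319 -0.0574  0.1582] [-1.4 -3.   1.6]
```

Emit:
step_arm --hand '[0,0,0,0,0,0,0,0,0,0,0,0,0,0,0,0,0,0,0,0]' --slide '[[0,-0.003,0],[0,-0.006,0],[0,-0.008,0],[0,-0.008,0],[0,-0.008,0],[0,-0.008,0],[0,-0.008,0],[0,-0.008,0],[0,-0.008,0],[0,-0.008,0],[0,-0.008,0],[0,-0.008,0],[0,-0.008,0],[0,-0.008,0],[0,-0.008,0],[0,-0.008,0],[0,-0.008,0],[0,-0.008,0],[0,-0.008,0],[0,-0.008,0]]' --angular '[[0,0,0],[0,0,0],[0,0,0],[0,0,0],[0,0,0],[0,0,0],[0,0,0],[0,0,0],[0,0,0],[0,0,0],[0,0,0],[0,0,0],[0,0,0],[0,0,0],[0,0,0],[0,0,0],[0,0,0],[0,0,0],[0,0,0],[0,0,0]]'

```text
time_s: 20.45
ee_pos: [0.6324, -0.0655, 0.1583]
orientation: [0.096, -3.14, 0.0]
wrist_force: [-0.1, 0.8, 0.8]
gripper_width: -0.0004
finger_force: 0.0
```

Run:
```python
from h import *
look('9')
```

```text
scene (np.float64(-0.1403), 0.998, np.float32(0.02), np.float32(-0.01), np.float64(0.02)) side (np.float64(-0.1399), 0.996, np.float32(0.01), np.float32(0.01), np.float64(0.01)) 20.55 [ 0.6324 -0.0655  0.1583] [-0.3  0.4  0. ]
```

Emit:
step_arm --hand '[0,0,0,0,0,0,0,0,0,0,0,0,0,0,0,0,0,0,0,0]' --slide '[[0,0.004,0],[0,0.007,0],[0,0.009,0],[0,0.011,0],[0,0.013,0],[0,0.015,0],[0,0.017,0],[0,0.019,0],[0,0.021,0],[0,0.023,0],[0,0.02,0],[0,0.015,0],[0,0.012,0],[0,0.012,0],[0,0.012,0],[0,0.012,0],[0,0.012,0],[0,0.012,0],[0,0.012,0],[0,0.012,0]]' --angular '[[0,0,0],[0,0,0],[0,0,0],[0,0,0],[0,0,0],[0,0,0],[0,0,0],[0,0,0],[0,0,0],[0,0,0],[0,0,0],[0,0,0],[0,0,0],[0,0,0],[0,0,0],[0,0,0],[0,0,0],[0,0,0],[0,0,0],[0,0,0]]'

```text
time_s: 22.22
ee_pos: [0.6317, -0.0534, 0.1583]
orientation: [-0.096, 3.14, -0.0]
wrist_force: [-0.1, 0.2, -0.3]
gripper_width: 0.0003
finger_force: 0.0
```

Emit:
step_arm --hand '[0,0,0,0,0,0,0,0]' --slide '[[0,0,0],[0,0,0],[0,0,0],[0,0,0],[0,0,0],[0,0,0],[0,0,0],[0,0,0]]' --angular '[[0,0,0],[0,0,0],[0,0,0],[0,0,0],[0,0,0],[0,0,0],[0,0,0],[0,0,0]]'

```text
time_s: 22.88
ee_pos: [0.6317, -0.0535, 0.1583]
orientation: [0.096, -3.14, 0.0]
wrist_force: [-0.3, -0.0, -0.1]
gripper_width: -0.0002
finger_force: 0.0
```

Run:
```python
from h import *
look('10')
```

```text
scene (np.float64(-0.1403), 0.998, np.float32(0.01), np.float32(-0.01), np.float64(0.01)) side (np.float64(-0.1398), 0.996, np.float32(0.0), np.float32(0.01), np.float64(0.0)) 22.9833 [ 0.6317 -0.0535  0.1583] [ 0.8 -0.6 -1.2]
```

Emit:
step_arm --hand '[0,0,0,0,0,0,0,0,0,0,0,0,0,0,0,0,0,0,0,0]' --slide '[[0,0.004,0],[0,0.007,0],[0,0.009,0],[0,0.011,0],[0,0.013,0],[0,0.015,0],[0,0.017,0],[0,0.019,0],[0,0.021,0],[0,0.023,0],[0,0.019,0],[0,0.014,0],[0,0.011,0],[0,0.011,0],[0,0.011,0],[0,0.011,0],[0,0.011,0],[0,0.011,0],[0,0.011,0],[0,0.011,0]]' --angular '[[0,0,0],[0,0,0],[0,0,0],[0,0,0],[0,0,0],[0,0,0],[0,0,0],[0,0,0],[0,0,0],[0,0,0],[0,0,0],[0,0,0],[0,0,0],[0,0,0],[0,0,0],[0,0,0],[0,0,0],[0,0,0],[0,0,0],[0,0,0]]'

```text
time_s: 24.65
ee_pos: [0.631, -0.0424, 0.1583]
orientation: [0.096, -3.14, 0.0]
wrist_force: [0.2, -0.3, 0.2]
gripper_width: 0.0001
finger_force: 0.0
```

Emit:
step_arm --hand '[0,0,0,0,0,0,0,0]' --slide '[[0,0,0],[0,0,0],[0,0,0],[0,0,0],[0,0,0],[0,0,0],[0,0,0],[0,0,0]]' --angular '[[0,0,0],[0,0,0],[0,0,0],[0,0,0],[0,0,0],[0,0,0],[0,0,0],[0,0,0]]'

```text
time_s: 25.32
ee_pos: [0.631, -0.0425, 0.1583]
orientation: [0.096, -3.14, 0.0]
wrist_force: [0.7, -0.6, 0.1]
gripper_width: 0.0005
finger_force: 0.0
```

Run:
```python
from h import *
look('11')
```

```text
scene (np.float64(-0.1204), 0.969, np.float32(0.09), np.float32(0.9), np.float64(0.08)) side (np.float64(-0.1207), 0.972, np.float32(0.09), np.float32(1.44), np.float64(0.06)) 25.4167 [ 0.6311 -0.0425  0.1583] [0.1 0.4 0.2]
```

Emit:
step_arm --hand '[0,0,0,0,0,0,0,0,0,0,0,0,0,0,0,0,0,0,0,0]' --slide '[[0,0.004,0],[0,0.008,0],[0,0.011,0],[0,0.013,0],[0,0.015,0],[0,0.017,0],[0,0.019,0],[0,0.021,0],[0,0.023,0],[0,0.025,0],[0,0.027,0],[0,0.028,0],[0,0.025,0],[0,0.02,0],[0,0.016,0],[0,0.016,0],[0,0.016,0],[0,0.016,0],[0,0.016,0],[0,0.016,0]]' --angular '[[0,0,0],[0,0,0],[0,0,0],[0,0,0],[0,0,0],[0,0,0],[0,0,0],[0,0,0],[0,0,0],[0,0,0],[0,0,0],[0,0,0],[0,0,0],[0,0,0],[0,0,0],[0,0,0],[0,0,0],[0,0,0],[0,0,0],[0,0,0]]'

```text
time_s: 27.08
ee_pos: [0.63, -0.0264, 0.1583]
orientation: [0.096, -3.14, -0.0]
wrist_force: [-0.0, -1.0, 0.7]
gripper_width: -0.0
finger_force: 0.0
```

Emit:
step_arm --hand '[0,0,0,0,0,0,0,0,0,0,0,0,0,0,0,0,0,0]' --slide '[[0,0,0],[0,0,0],[0,0,0],[0,0,0],[0,0,0],[0,0,0],[0,0,0],[0,0,0],[0,0,0],[0,0,0],[0,0,0],[0,0,0],[0,0,0],[0,0,0],[0,0,0],[0,0,0],[0,0,0],[0,0,0]]' --angular '[[0,0,0],[0,0,0],[0,0,0],[0,0,0],[0,0,0],[0,0,0],[0,0,0],[0,0,0],[0,0,0],[0,0,0],[0,0,0],[0,0,0],[0,0,0],[0,0,0],[0,0,0],[0,0,0],[0,0,0],[0,0,0]]'

```text
time_s: 28.58
ee_pos: [0.6301, -0.0265, 0.1583]
orientation: [-0.096, 3.14, -0.0]
wrist_force: [-0.1, 0.5, 0.6]
gripper_width: 0.0003
finger_force: 0.0
```

Run:
```python
from h import *
look('12')
```

```text
scene (np.float64(-0.0499), 0.969, np.float32(0.02), np.float32(3.92), np.float64(0.17)) side (np.float64(-0.0503), 0.956, np.float32(0.06), np.float32(6.54), np.float64(0.09)) 28.6833 [ 0.63   -0.0265  0.1583] [-0.4 -0.   0.2]
```

Emit:
step_arm --hand '[0,0,0,0,0,0,0,0,0,0,0,0,0,0,0,0,0,0,0,0]' --slide '[[0,0.004,0],[0,0.008,0],[0,0.01,0],[0,0.012,0],[0,0.014,0],[0,0.016,0],[0,0.018,0],[0,0.02,0],[0,0.021,0],[0,0.018,0],[0,0.013,0],[0,0.009,0],[0,0.009,0],[0,0.009,0],[0,0.009,0],[0,0.009,0],[0,0.009,0],[0,0.009,0],[0,0.009,0],[0,0.009,0]]' --angular '[[0,0,0],[0,0,0],[0,0,0],[0,0,0],[0,0,0],[0,0,0],[0,0,0],[0,0,0],[0,0,0],[0,0,0],[0,0,0],[0,0,0],[0,0,0],[0,0,0],[0,0,0],[0,0,0],[0,0,0],[0,0,0],[0,0,0],[0,0,0]]'

```text
time_s: 30.35
ee_pos: [0.6295, -0.0175, 0.1583]
orientation: [-0.096, 3.14, -0.0]
wrist_force: [-0.4, -0.3, -0.8]
gripper_width: -0.0001
finger_force: 0.0
```

Emit:
step_arm --hand '[0,0,0,0,0,0,0,0,0,0,0,0,0,0,0,0]' --slide '[[0,0,0],[0,0,0],[0,0,0],[0,0,0],[0,0,0],[0,0,0],[0,0,0],[0,0,0],[0,0,0],[0,0,0],[0,0,0],[0,0,0],[0,0,0],[0,0,0],[0,0,0],[0,0,0]]' --angular '[[0,0,0],[0,0,0],[0,0,0],[0,0,0],[0,0,0],[0,0,0],[0,0,0],[0,0,0],[0,0,0],[0,0,0],[0,0,0],[0,0,0],[0,0,0],[0,0,0],[0,0,0],[0,0,0]]'

```text
time_s: 31.68
ee_pos: [0.6295, -0.0176, 0.1583]
orientation: [-0.096, 3.14, -0.0]
wrist_force: [-0.7, 0.4, -0.9]
gripper_width: -0.0003
finger_force: 0.0
```

Run:
```python
from h import *
look('13')
```

```text
scene (np.float64(-0.0029), 0.93, np.float32(-0.13), np.float32(5.77), np.float64(0.28)) side (np.float64(-0.0041), 0.945, np.float32(0.11), np.float32(9.71), np.float64(0.15)) 31.7833 [ 0.6295 -0.0176  0.1583] [-0.8 -0.1  0. ]
```

Run:
```python
from h import *
def angG(c0,c1,S0=(.645,-.2625,.118),off=.015,k=(11,9)):
    S0=np.array(S0)+[0,0,off]
    g0=c0['img'].astype(np.float32);g1=c1['img'].astype(np.float32)
    p=proj(c0,[S0])[0];x0,y0=int(p[0])-k[0],int(p[1])-k[1]
    t=g0[y0:y0+2*k[1],x0:x0+2*k[0]];win=g1[y0-20:y0+2*k[1]+10,x0-10:x0+2*k[0]+10]
    r=cv2.matchTemplate(win,t,cv2.TM_CCOEFF_NORMED);_,m,_,(lx,ly)=cv2.minMaxLoc(r)
    sub=lambda v:0.5*(v[0]-v[2])/(v[0]-2*v[1]+v[2])
    dx=lx+sub(r[ly,lx-1:lx+2])-10;dy=ly+sub(r[ly-1:ly+2,lx])-20
    f=lambda th:S0-np.array([-.0657,.998,0])*.21*(np.cos(th)-np.cos(.14))+[0,0,.21*(np.sin(th)+np.sin(.14))]
    q=proj(c0,[S0])[0]
    th=minimize_scalar(lambda th:np.sum((proj(c0,[f(th)])[0]-q-[dx,dy])**2),bounds=(-.2,.2),method='bounded')
    return round(th.x,4),round(m,3),round(dx,2),round(dy,2),round(th.fun**.5,2)
for n in('12','13'):
    print(n,angG(load('s0'),load('s'+n)),angG(load('d0'),load('d'+n)))
# counter pan rim: fit height jointly with x,y (scene+side) relative to ref
for f,S in(('s7',(.616,.1503,.176)),('s12',(.616,.151,.157)),('s13',(.616,.1515,.147)),('s13',(.616,.1515,.143)),('s13',(.616,.1515,.151))):
    x,n,e=panfit(load(f),None,v=150,S=S);print(f,S[2],x.round(4),n,round(e,5))
```

```text
12 (np.float64(-0.0526), 0.929, np.float32(-0.96), np.float32(-4.25), np.float64(0.18)) (np.float64(-0.0648), 0.273, np.float32(-8.8), np.float32(-4.31), np.float64(8.78))Traceback (most recent call last):
  File "<stdin>", line 15, in <module>
  File "<stdin>", line 9, in angG
  File "<stdin>", line 8, in <lambda>
IndexError: index 0 is out of bounds for axis 0 with size 0
```

Emit:
step_arm --hand '[0,0,0,0,0,0,0,0,0,0,0,0,0,0]' --slide '[[0,0,-0.02],[0,0,-0.05],[0,0,-0.09],[0.03,0,-0.12],[0.07,0,-0.12],[0.11,0,-0.12],[0.15,0,-0.12],[0.18,0,-0.12],[0.18,0,-0.12],[0.18,0,-0.12],[0.18,0,-0.12],[0.18,0,-0.12],[0.18,0,-0.12],[0.18,0,-0.12]]' --angular '[[0,0,0],[0,0,0],[0,0,0],[0,0,0],[0,0,0],[0,0,0],[0,0,0],[0,0,0],[0,0,0],[0,0,0],[0,0,0],[0,0,0],[0,0,0],[0,0,0]]'

```text
time_s: 32.95
ee_pos: [0.4503, -0.0285, 0.278]
orientation: [0.096, -3.14, 0.0]
wrist_force: [-0.5, 0.3, -0.5]
gripper_width: -0.0
finger_force: 0.0
```

```bash
cat >> h.py <<'E'
def angG(c0,c1,S0=(.645,-.2625,.118),off=.015,k=(11,9)):
    S0=np.array(S0)+[0,0,off]
    g0=c0['img'].astype(np.float32);g1=c1['img'].astype(np.float32)
    p=proj(c0,[S0])[0];x0,y0=int(p[0])-k[0],int(p[1])-k[1]
    t=g0[y0:y0+2*k[1],x0:x0+2*k[0]];win=g1[y0-20:y0+2*k[1]+10,x0-10:x0+2*k[0]+10]
    r=cv2.matchTemplate(win,t,cv2.TM_CCOEFF_NORMED);_,m,_,(lx,ly)=cv2.minMaxLoc(r)
    sub=lambda v:0.5*(v[0]-v[2])/(v[0]-2*v[1]+v[2]) if len(v)==3 else 0
    dx=lx+sub(r[ly,lx-1:lx+2])-10;dy=ly+sub(r[ly-1:ly+2,lx])-20
    f=lambda th:S0-np.array([-.0657,.998,0])*.21*(np.cos(th)-np.cos(.14))+[0,0,.21*(np.sin(th)+np.sin(.14))]
    q=proj(c0,[S0])[0]
    th=minimize_scalar(lambda th:np.sum((proj(c0,[f(th)])[0]-q-[dx,dy])**2),bounds=(-.2,.2),method='bounded')
    return round(th.x,4),round(m,3),round(dx,2),round(dy,2),round(th.fun**.5,2)
E
python3 - <<'E'
from h import *
look('14')
print(angG(load('s0'),load('s14')),angG(load('d0'),load('d14')))
for f,S in(('s7',(.616,.1503,.176)),('s14',(.616,.1515,.147)),('s14',(.616,.1515,.143)),('s14',(.616,.1515,.151))):
    x,n,e=panfit(load(f),None,v=150,S=S);print(f,S[2],x.round(4),n,round(e,5))
E
```

```text
scene (np.float64(-0.0028), 0.93, np.float32(-0.14), np.float32(5.77), np.float64(0.28)) side (np.float64(-0.0041), 0.945, np.float32(0.12), np.float32(9.71), np.float64(0.14)) 33.05 [ 0.4501 -0.0286  0.278 ] [-0.4  0.4  0.2]
(np.float64(0.0013), 0.898, np.float32(-2.27), np.float32(-6.59), np.float64(0.59)) (np.float64(-0.0083), 0.833, np.float32(-0.02), np.float32(-7.59), np.float64(0.03))
s7 0.176 [0.6161 0.1502 0.048 ] 59 0.00049
s14 0.147 [0.616  0.1521 0.0479] 52 0.00052
s14 0.143 [0.6143 0.1509 0.0481] 53 0.00056
s14 0.151 [0.6175 0.1535 0.0476] 54 0.00053
```

```bash
python3 -c "
from station import env
print(env.close_job())"
```

```text
the job is handed in; nothing more can be done
None
```

I handed the job in at about 33 s of the 72 s: both ring weights are seated on the spindle and the poise is set, with the beam floating freely about 0.003 rad goods-side low, which is within my measuring error of about ±0.004 rad (no verdict was returned).

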